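# Pack the second lamp layer and raise the inspection torch over it

## Robot

A 7-joint arm with a two-finger parallel gripper is mounted at the origin on the work surface. World frame = base frame: x ahead of the robot, y to its left, z up, the work surface at z = 0. Lengths are in m, angles in rad, forces in N, time in s.
With the tool pointing down it reaches from about 0.4 to 0.85 m from the base axis. Payload 6.9 kg.
Tool frame: the origin (TCP) lies on the mounting face of the last link; the fingertips stand 173 mm ahead of it and the grasp point (between the pads) lies 155 mm ahead of it; z points along the fingers, y is the line along which they close (so a half turn about z gives the same grasp; the last joint's range is limited). The gripper opens to 85 mm and grips with 20 to 120 N. Pads are 22 mm wide; open, the fingers measure 114 mm over their backs; the gripper's body (76 mm by 85 mm) begins 54 mm behind the grasp point. The pads swing forward as they close: fully open they stand 13 mm farther back than shut.
Start: joints at [-1.127, 0.507, -0.238, 1.5, 0.126, 1.149, -0.155], TCP at [0.208, 0.589, 0.405] pointing down, gripper open.
Joint ranges: [-3.08, 3.08], [-0.24, 2.05], [-1.43, 1.35], [0, 2.5], [-1.52, 4.66], [0.17, 1.96], [-2.89, 2.89]. Speed limits (rad/s): [2.39, 2.39, 3.14, 3.14, 3.14, 3.14, 3.14].

## Interface

Orientations are given as a 3x3 rotation matrix whose columns are the frame's x, y, z axes.
In Python, from station import robot gives the robot as it stands. The module is installed in compiled form; this text tells all that it offers.
- The arm moves only by the tool apply_moves, never from a script. Its argument "series" is a list of rows, each a list of 2 entries, a list of its own where there are three numbers: the shift along the tool's x, y, z in mm, then the turn about the tool's z in rad. A call has exactly 8 rows; each row is the pose to reach, as a shift and turn from the pose commanded when the call began, along the tool's axes at that moment; what a row does not reach only later rows make up. A row lasts 1/8 s, in which the tool goes at most 62.5 mm and 10.7 degrees, less where a joint would pass 70% of its speed; a pose out of reach is approached as far as the arm can. A call with a gripper value outside its range is refused whole. "claw" is the closure, from 0 (fully open) to 1 (shut), set as the call begins (left out, the last holds). The fingers move at their own pace and stop on an object; "grip_force" is the grip in N (left out, the last holds). Time passes only in rows, so rows that repeat a pose let the fingers close, or fill a call up. It gives the time, the measured TCP pose, the force, the opening and the grip force at its end, in the units of the state.
- robot.sense(): the state, without advancing time (a new reading comes with each control period).
- robot.read_camera(name): name is "scene" or "side" or "wrist"; returns the picture (384x512x3 uint8, red, green, blue); there is no depth.
- robot.get_calibration(name): a dict with "mtx" (3x3 intrinsics, pixels), "cam_to_world" (4x4, takes a point from camera to world coordinates). Camera axes: x right, y down, z forward; pixel columns grow to the right and rows downward; lengths in m; the calibration is good to about 2 mm. A picture is of the moment at which its call begins: read the wrist's pose just before it. get_calibration takes no time and is no camera call; for the wrist camera it gives the pose at the moment of the call.
- robot.sign_off(): hands the job in; it is judged then, once.
The state is a dict: "time": time; "q": joint angles; "joint_vel": joint speeds; "tau": joint torques, N m; "tcp_pos": TCP position; "tool_rot": TCP orientation; "wrist_force": force on the tool from outside, world axes, zero at the start; "wrist_torque": the same for the moment, N m; "width": opening from 0.0 (shut) to 1.0 (fully open); "grasp_force": force on a finger pad.
Only numpy, scipy, OpenCV 4.12 (cv2) and the standard library are available. Lean on these libraries where they do the work, as an engineer would, in place of code of your own. Each camera call takes 0.05 s, during which the arm holds its last target. There are 200 camera calls.

## Task

Lay the green separator sheet squarely on the lamp module on the blue stand, then stack the other module squarely on the sheet. Then, to inspect it, draw the orange torch out of its holder, tip it to a slant of about 45 degrees and point its lens down at the middle of the upper module's face from about 10 cm away. Finish while still holding the torch raised there, touching nothing else with it, and leave the marker, tape, screwdriver, mug and wrench alone.

Things in the scene. Friction and masses are not known exactly. Their poses are not given: they have to be found in the camera images.
- pack_block: Blue packing stand, fixed: a base plate 170 (x) by 90 (y) by 8 thick, seen all round the module from above, with a block 100 (x) by 36 (y) in its middle whose top is 30 mm above the table; origin at the centre of its underside, on the table. The lower module lies on the block from the start. This stand and the two brown blocks change places with one another.
- module_low: The lower lamp module: flat aluminium slab with a white light strip and yellow LEDs on its upper face, 126 (x) by 56 (y) by 18 thick, about 220 g, lying level and loose on the blue stand's block, 30 mm above the table, centred to about 4 mm and overhanging the block all round. Origin at the centre of its underside, z up.
- sheet: Stiff green plastic separator sheet, 136 (x) by 64 (y) by 5 thick, 40 g, lying level and loose on a cardboard-brown block (100 by 36 by 30 high, x along the sheet's x to 3 degrees), so that its edges overhang the block by about 14 mm along the long sides. Origin at the centre of its underside, 30 mm above the table, z up.
- module_top: The module to be stacked, the same shape and look as the lower one (126 by 56 by 18 thick, 150 to 310 g), lying level and loose on the other brown block, 30 mm above the table. Origin at the centre of its underside, z up, light face on top.
- module_face (a point): Centre of the upper face of the module to be stacked (18 mm above its underside): what the torch must point at.
- holder: Fixed grey holder block, 160 (x) by 70 (y) by 60 high, origin at the centre of its underside. Two round wells 45 wide and 50 deep, open at the top, at x = -40 and +40 mm, y = 0; their floors are 10 mm above the table. One carries the torch, the other the marker.
- torch: Round torch standing upright, lens down, in one well: black head 38 wide and 40 long, above it an orange barrel 28 wide up to 150 mm (black tail cap on the last 12 mm), 100 to 200 g. Origin at the centre of the lens (the bottom face); z runs along the barrel from lens to tail. It stands loosely, its tail 160 mm above the table.
- torch_aim (a point): Point on the torch's axis 100 mm in front of the lens (z = -100 mm in the torch's frame): where the light should fall.
- marker: Thick marker pen, white with a red cap, 29 wide and 110 long, standing in the other well; leave it there. Origin at its bottom.
- tape: Roll of yellow tape, 90 wide and 25 high, lying flat; leave alone. Origin at the centre of its underside.
- screwdriver: Red-handled screwdriver lying beyond the blocks; leave alone.
- mug: White mug, 80 wide and 90 high, beyond the blocks; leave alone. Origin at the centre of its underside.
- wrench: Steel wrench lying to the robot's near right; leave alone.

How it is judged:
On the way, in this order (a step that is already met when the one before it is completed fails the run):
1. the sheet lies squarely on the lower module, let go (horizontal distance between module_low and pack_block below 0.015 m and angle between the x axis of module_low and the x axis of pack_block, either way round below 0.17 rad and angle between module_low's own z axis and vertical below 0.06 rad and horizontal distance between sheet and module_low below 0.015 m and angle between the x axis of sheet and the x axis of module_low, either way round below 0.17 rad and z of sheet in the frame of module_low between 0.0155 and 0.0205 m and contact force between the fingers and sheet below 0.1 N and linear speed of sheet below 0.02 m/s), for 0.2 s.
2. the other module lies squarely on the sheet, let go (horizontal distance between module_low and pack_block below 0.015 m and angle between the x axis of module_low and the x axis of pack_block, either way round below 0.17 rad and angle between module_low's own z axis and vertical below 0.06 rad and horizontal distance between sheet and module_low below 0.015 m and angle between the x axis of sheet and the x axis of module_low, either way round below 0.17 rad and z of sheet in the frame of module_low between 0.0155 and 0.0205 m and horizontal distance between module_top and sheet below 0.015 m and angle between the x axis of module_top and the x axis of sheet, either way round below 0.17 rad and z of module_top in the frame of sheet between 0.003 and 0.0075 m and contact force between the fingers and module_top below 0.1 N and linear speed of module_top below 0.02 m/s), for 0.2 s.
3. the torch is drawn out of its holder, in the fingers and clear of it (height (world z) of torch above 0.08 m and contact force between the fingers and torch above 1 N and contact force between torch and holder below 0.1 N), for 0.2 s.
At the end, for the whole second after the job is handed in: Stand, module, sheet, module each centred to 15 mm, parallel to 0.17 rad, flat, let go. Torch held still in the fingers clear of holder and stack, lens over 100 mm up, axis 30-60 deg from vertical, the point 100 mm before its lens within 45 mm of the upper face's centre (all of step 2 and contact force between each of the fingers, torch and sheet below 0.1 N and linear speed of sheet below 0.02 m/s and contact force between the fingers and torch above 1 N and distance between torch_aim and module_face below 0.045 m and angle between torch's own z axis and vertical between 0.52 and 1.05 rad and height (world z) of torch above 0.1 m and linear speed of torch below 0.03 m/s and contact force between torch and holder below 0.1 N and contact force between torch and module_top below 0.1 N and contact force between torch and module_low below 0.1 N and contact force between torch and pack_block below 0.1 N); the arm keeps its last pose, push and grip.
It fails at once if the marker pen is moved by more than 3 cm (distance of marker from where it was at the start of the episode above 0.03 m).
It fails at once if the tape roll is moved by more than 3 cm (distance of tape from where it was at the start of the episode above 0.03 m).
It fails at once if the screwdriver is moved by more than 3 cm (distance of screwdriver from where it was at the start of the episode above 0.03 m).
It fails at once if the mug is moved by more than 3 cm (distance of mug from where it was at the start of the episode above 0.03 m).
It fails at once if the wrench is moved by more than 3 cm (distance of wrench from where it was at the start of the episode above 0.03 m).
It also fails if it takes over 72 s, if anything falls off the work surface, if the arm or the gripper's body presses on something with over 40 N, if the wrist force passes 120 N, or if a joint passes its speed limit or range.

## Working session

There is one attempt and no reset: what is moved stays moved. The work goes in short steps, Python scripts to look and compute and a tool call to move; the robot and the scene stay as the last step left them, time stands still between calls to the robot, and variables do not carry over. Pictures are saved under pics/ and viewed, at most 10 in all, crops included, and the job is handed in when it is done.

Besides the shell and the picture viewer there is one more tool, called after "Call:" as name(argument=value, ...) on one line, values as JSON. apply_moves: Moves the arm, as the interface text tells. Its arguments: {"type":"object","properties":{"series":{"type":"array","items":{"type":"array"}},"claw":{"type":"number"},"grip_force":{"type":"number"}},"required":["series"]}

```bash
mkdir -p pics; python3 - <<'E'
from station import robot
import cv2,numpy as np
s=robot.sense();print({k:np.round(v,3).tolist() for k,v in s.items()})
for n in ["scene","side","wrist"]:
    c=robot.get_calibration(n);print(n,np.round(c["mtx"],1).tolist(),np.round(c["cam_to_world"],3).tolist())
    cv2.imwrite(f"pics/a_{n}.png",robot.read_camera(n)[:,:,::-1])
a=[cv2.imread(f"pics/a_{n}.png") for n in ["scene","side"]]
E
```

```text
{'time': 0.0, 'q': [-1.127, 0.508, -0.238, 1.501, 0.126, 1.149, -0.155], 'joint_vel': [0.0, -0.001, -0.001, 0.0, 0.001, 0.002, 0.0], 'tau': [0.0, -62.06, -2.186, -24.965, 0.013, 0.012, 0.0], 'tcp_pos': [0.208, 0.589, 0.404], 'tool_rot': [[-0.943, 0.332, -0.001], [0.332, 0.943, -0.002], [-0.0, -0.002, -1.0]], 'wrist_force': [-0.429, 0.049, 0.287], 'wrist_torque': [-0.008, -0.011, -0.029], 'grasp_force': 0.0, 'width': 0.998}
scene [[487.0, 0.0, 259.6], [0.0, 487.0, 197.4], [0.0, 0.0, 1.0]] [[0.247, 0.529, -0.812, 1.555], [0.969, -0.133, 0.209, -0.331], [0.002, -0.838, -0.546, 0.722], [0.0, 0.0, 0.0, 1.0]]
side [[363.1, 0.0, 256.1], [0.0, 363.1, 195.4], [0.0, 0.0, 1.0]] [[0.932, -0.209, 0.297, 0.198], [-0.363, -0.525, 0.77, -0.963], [-0.005, -0.825, -0.565, 0.673], [0.0, 0.0, 0.0, 1.0]]
wrist [[329.2, 0.0, 255.7], [0.0, 329.2, 191.9], [0.0, 0.0, 1.0]] [[0.331, 0.898, 0.289, 0.133], [0.944, -0.315, -0.103, 0.616], [-0.002, 0.306, -0.952, 0.374], [0.0, 0.0, 0.0, 1.0]]
```

View pics/a_scene.png

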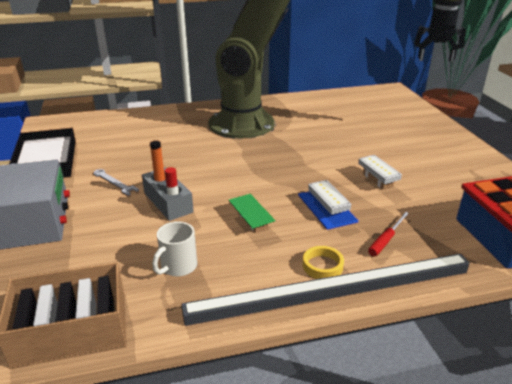

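View pics/a_side.png

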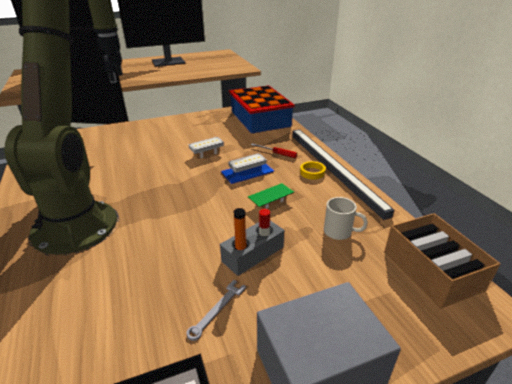

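The scene camera shows the sheet at about (252,211), the lower module on the blue stand at (328,195), the other module at (380,168), the torch at (156,160) and the marker at (171,180). The side camera shows the sheet at (271,195), the lower module at (248,162), the other module at (206,146), the torch tail at (239,214) and the marker cap at (264,215).

```bash
cat > h.py <<'E'
from station import robot
import cv2,numpy as np
def ray(c,uv,z):
    K,T=c["mtx"],c["cam_to_world"]; uv=np.atleast_2d(np.asarray(uv,float))
    d=np.c_[(uv-[K[0,2],K[1,2]])/[K[0,0],K[1,1]],np.ones(len(uv))]@T[:3,:3].T
    return (T[:3,3]+d*((z-T[2,3])/d[:,2])[:,None])[:,:2]
def proj(c,P):
    K,T=c["mtx"],c["cam_to_world"]; p=(np.atleast_2d(P)-T[:3,3])@T[:3,:3]; p=p@K.T
    return p[:,:2]/p[:,2:]
def tri(c1,u1,c2,u2):
    A=[];b=[]
    for c,u in((c1,u1),(c2,u2)):
        K,T=c["mtx"],c["cam_to_world"]
        d=T[:3,:3]@np.array([(u[0]-K[0,2])/K[0,0],(u[1]-K[1,2])/K[1,1],1]);d/=np.linalg.norm(d)
        M=np.eye(3)-np.outer(d,d);A.append(M);b.append(M@T[:3,3])
    return np.linalg.solve(sum(A),sum(b))
def blobs(m,amin=30):
    cs=cv2.findContours(m.astype(np.uint8),cv2.RETR_EXTERNAL,cv2.CHAIN_APPROX_NONE)[0]
    return sorted([k for k in cs if cv2.contourArea(k)>amin],key=cv2.contourArea,reverse=True)
def rect(c,k,z):
    "min-area rectangle of a contour cast on plane z: centre(m), long side, short side (mm), long-axis angle"
    P=ray(c,k.reshape(-1,2),z); b=cv2.boxPoints(cv2.minAreaRect((P*1000).astype(np.float32)))
    e1,e2=b[1]-b[0],b[2]-b[1]; l,s=(e1,e2) if np.hypot(*e1)>np.hypot(*e2) else (e2,e1)
    a=np.arctan2(l[1],l[0]); a=(a+np.pi/2)%np.pi-np.pi/2
    return b.mean(0)/1000,np.hypot(*l),np.hypot(*s),a
def masks(im):
    h=cv2.cvtColor(im,cv2.COLOR_RGB2HSV).astype(int);H,S,V=h[...,0],h[...,1],h[...,2]
    return dict(green=(abs(H-65)<18)&(S>130)&(V>50),blue=(abs(H-112)<12)&(S>150)&(V>60),
      orange=(H<15)&(H>5)&(S>190)&(V>110),grey=(S<60)&(V>90),red=((H<5)|(H>174))&(S>170)&(V>80))
E
python3 - <<'E'
from h import *
for n in ("scene","side"):
    im=cv2.imread(f"pics/a_{n}.png")[:,:,::-1].copy();c=robot.get_calibration(n);m=masks(im)
    for col,z in (("green",.035),("blue",.008),("grey",.048),("orange",.1),("red",.1)):
        for k in blobs(m[col]):
            r=rect(c,k,z)
            if r[1]<260: print(n,col,k.reshape(-1,2).mean(0).round(),r[0].round(3),r[1].round(),r[2].round(),round(r[3],2))
cs,cd=robot.get_calibration("scene"),robot.get_calibration("side")
print("torch top",tri(cs,(156,143),cd,(240,211)).round(3),"marker",tri(cs,(171.5,169),cd,(265,209)).round(3))
E
```

```text
scene green [251. 211.] [ 0.582 -0.103] 132.0 60.0 0.22
scene blue [327. 212.] [0.578 0.1  ] 169.0 87.0 0.12
scene blue [424.  37.] [-0.846  1.209] 225.0 28.0 -0.65
scene grey [175. 249.] [ 0.698 -0.301] 187.0 92.0 -0.17
scene grey [240. 379.] [ 1.056 -0.234] 226.0 33.0 1.32
scene grey [176. 200.] [ 0.507 -0.277] 168.0 79.0 0.13
scene grey [333. 200.] [0.613 0.099] 202.0 75.0 0.13
scene grey [ 44. 306.] [ 0.809 -0.562] 109.0 31.0 0.04
scene grey [379. 168.] [0.488 0.29 ] 152.0 73.0 0.16
scene grey [ 83. 298.] [ 0.809 -0.49 ] 109.0 28.0 0.01
scene grey [126. 103.] [-0.205 -0.375] 178.0 140.0 0.1
scene grey [116. 181.] [ 0.375 -0.431] 175.0 38.0 0.58
scene grey [488. 114.] [0.225 0.807] 143.0 78.0 -0.0
scene grey [155. 181.] [ 0.404 -0.328] 73.0 25.0 0.9
scene grey [400. 220.] [0.727 0.226] 81.0 8.0 -0.89
scene orange [158. 164.] [ 0.403 -0.309] 170.0 23.0 -0.02
scene orange [487. 186.] [0.715 0.457] 49.0 49.0 -0.01
scene orange [507. 206.] [0.802 0.442] 58.0 23.0 -0.66
scene red [489. 202.] [0.78  0.416] 181.0 40.0 -0.01
scene red [381. 242.] [0.849 0.111] 102.0 23.0 -0.88
scene red [
[... 471 characters left out ...]
1
side grey [246. 161.] [0.57  0.101] 141.0 69.0 0.25
side grey [430. 239.] [ 0.872 -0.462] 107.0 27.0 0.02
side grey [205. 144.] [0.472 0.292] 138.0 71.0 0.29
side grey [251. 238.] [ 0.44  -0.287] 125.0 30.0 1.07
side grey [270. 231.] [ 0.5   -0.277] 60.0 50.0 0.36
side grey [228. 244.] [ 0.387 -0.293] 44.0 43.0 0.4
side grey [ 85. 125.] [0.038 0.657] 134.0 42.0 -0.38
side orange [238. 233.] [ 0.399 -0.315] 116.0 18.0 1.25
side orange [251.  93.] [0.789 0.627] 200.0 53.0 0.8
side orange [276. 100.] [0.865 0.503] 126.0 50.0 0.83
side red [264. 219.] [ 0.481 -0.284] 75.0 26.0 1.17
side red [284. 152.] [0.681 0.026] 92.0 36.0 -0.93
torch top [ 0.408 -0.31   0.16 ] marker [ 0.485 -0.281  0.124]
```

Call:
apply_moves(series=[[[-581, -530, 74], -0.57], [[-581, -530, 74], -0.57], [[-581, -530, 74], -0.57], [[-581, -530, 74], -0.57], [[-581, -530, 74], -0.57], [[-581, -530, 74], -0.57], [[-581, -530, 74], -0.57], [[-581, -530, 74], -0.57]], claw=0, grip_force=40)

```text
time: 1.15
tcp_pos: [0.4437, 0.1489, 0.3578]
tool_rot: [[-0.973, -0.229, 0.0], [-0.229, 0.973, 0.0], [-0.0, 0.0, -1.0]]
wrist_force: [0.7, 0.9, -0.2]
width: 0.995
grasp_force: 0.0
```

```bash
cat >> h.py <<'E'
def go(x,y,z,yaw_y=None):
    "print the shift (mm) and turn to bring TCP to xyz with tool y along yaw_y (mod pi)"
    s=robot.sense();R,p=np.array(s["tool_rot"]),np.array(s["tcp_pos"])
    a=np.arctan2(R[1,1],R[0,1]); t=0 if yaw_y is None else -((yaw_y-a+np.pi/2)%np.pi-np.pi/2)
    print("t",round(s["time"],2),"tcp",p.round(4),"yawy",round(a,3),"w",np.round(s["width"],3),"gf",np.round(s["grasp_force"],1),"F",np.round(s["wrist_force"],1),"q7",np.round(s["q"][6],2),"zax",R[:,2].round(3))
    print(" -> shift",(R.T@(np.array([x,y,z])-p)*1000).round(1),"turn",round(t,3))
E
python3 -c "
from h import *
go(.58,-.104,.33,1.80)"
```

```text
t 1.15 tcp [0.4437 0.1489 0.3578] yawy 1.802 w 0.995 gf 0.0 F [ 0.7  0.9 -0.2] q7 1.29 zax [ 0.  0. -1.]
 -> shift [ -74.6 -277.4   27.8] turn 0.002
```

Call:
apply_moves(series=[[[-75, -277, 28], 0], [[-75, -277, 28], 0], [[-75, -277, 28], 0], [[-75, -277, 28], 0], [[-75, -277, 28], 0], [[-75, -277, 28], 0], [[-75, -277, 28], 0], [[-75, -277, 28], 0]])

```text
time: 2.15
tcp_pos: [0.5793, -0.1001, 0.33]
tool_rot: [[-0.973, -0.231, -0.0], [-0.231, 0.973, 0.001], [-0.0, 0.001, -1.0]]
wrist_force: [0.1, 0.1, 0.2]
width: 1.0
grasp_force: 0.0
```

```bash
cat >> h.py <<'E'
def look(name):
    c=robot.get_calibration("wrist");im=robot.read_camera("wrist").copy()
    cv2.imwrite(f"pics/{name}.png",im[:,:,::-1]);return c,im,masks(im)
E
python3 -c "
from h import *
c,im,m=look('b1')
for col,z in (('green',.035),('blue',.008),('grey',.048)):
    for k in blobs(m[col],300): print(col,k.reshape(-1,2).mean(0).round(),[np.round(v,4) for v in rect(c,k,z)])
go(.58,-.104,.33,1.80)"
```

```text
green [252. 174.] [array([ 0.5774, -0.1019], dtype=float32), np.float32(133.472), np.float32(62.6298), np.float32(0.2323)]
blue [447. 197.] [array([0.5745, 0.0931], dtype=float32), np.float32(168.3686), np.float32(73.8543), np.float32(0.1198)]
grey [485. 235.] [array([0.5746, 0.1054], dtype=float32), np.float32(128.3108), np.float32(56.2642), np.float32(0.1352)]
grey [ 26. 262.] [array([ 0.6995, -0.2671], dtype=float32), np.float32(124.6629), np.float32(61.6392), np.float32(0.001)]
grey [56. 27.] [array([ 0.4962, -0.2626], dtype=float32), np.float32(31.1467), np.float32(26.4109), np.float32(0.3502)]
t 2.2 tcp [ 0.5793 -0.1002  0.3302] yawy 1.804 w 0.999 gf 0.0 F [-0.1  0.6  0.1] q7 1.81 zax [ 0.  0. -1.]
 -> shift [ 0.2 -3.9  0.2] turn 0.004
```

View pics/b1.png

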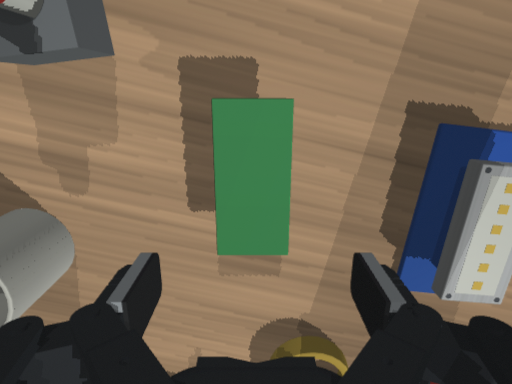

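Wrist view: the green sheet is centred at (252,176), nearly upright in the image. Its cast size is 133 x 63 mm, which fits the size given. Descending to grip it.

Call:
apply_moves(series=[[[2, -1, 40], 0], [[2, -1, 85], 0], [[2, -1, 120], 0], [[2, -1, 138], 0], [[2, -1, 145], 0], [[2, -1, 147], 0], [[2, -1, 147], 0], [[2, -1, 147], 0]])

```text
time: 3.2
tcp_pos: [0.5781, -0.1031, 0.1837]
tool_rot: [[-0.973, -0.229, 0.001], [-0.229, 0.973, -0.0], [-0.001, -0.001, -1.0]]
wrist_force: [1.0, 0.5, 0.2]
width: 1.001
grasp_force: 0.0
```

Call:
apply_moves(series=[[[0, 0, 0], 0], [[0, 0, 0], 0], [[0, 0, 0], 0], [[0, 0, 0], 0], [[0, 0, 0], 0], [[0, 0, 0], 0], [[0, 0, 0], 0], [[0, 0, 0], 0]], claw=1, grip_force=25)

```text
time: 4.2
tcp_pos: [0.5779, -0.1031, 0.1834]
tool_rot: [[-0.973, -0.229, 0.001], [-0.229, 0.973, -0.0], [-0.001, -0.0, -1.0]]
wrist_force: [-1.6, -0.0, 5.6]
width: 0.739
grasp_force: 26.8
```

Call:
apply_moves(series=[[[0, 0, -5], 0], [[0, 0, -15], 0], [[0, 0, -40], 0], [[0, 0, -90], 0], [[0, 0, -130], 0], [[0, 0, -147], 0], [[0, 0, -147], 0], [[0, 0, -147], 0]])

```text
time: 5.2
tcp_pos: [0.5775, -0.1031, 0.3291]
tool_rot: [[-0.973, -0.229, -0.001], [-0.229, 0.973, 0.0], [0.001, 0.0, -1.0]]
wrist_force: [-0.2, -0.2, -0.7]
width: 0.739
grasp_force: 27.8
```

```bash
python3 -c "
from h import *
c,im,m=look('b2')
s=robot.sense();zs=s['tcp_pos'][2]-.148+.0
for col,z in (('green',zs),('green',zs+.008),('blue',.008),('grey',.048)):
    for k in blobs(m[col],300): print(col,k.reshape(-1,2).mean(0).round(),[np.round(v,4) for v in rect(c,k,z)])
go(.575,.102,.33,1.571+.13)"
```

```text
green [242. 298.] [array([ 0.581 , -0.1008], dtype=float32), np.float32(77.9588), np.float32(63.0608), np.float32(0.2321)]
green [323. 144.] [array([ 0.5169, -0.0931], dtype=float32), np.float32(22.6547), np.float32(18.9446), np.float32(0.2324)]
green [194. 168.] [array([ 0.5339, -0.1348], dtype=float32), np.float32(17.6372), np.float32(9.322), np.float32(0.1127)]
green [258. 208.] [array([ 0.5439, -0.1085], dtype=float32), np.float32(17.7068), np.float32(4.7445), np.float32(1.2124)]
green [242. 298.] [array([ 0.5755, -0.1021], dtype=float32), np.float32(72.6856), np.float32(58.7954), np.float32(0.2321)]
green [323. 144.] [array([ 0.5158, -0.095 ], dtype=float32), np.float32(21.1223), np.float32(17.6632), np.float32(0.2324)]
green [194. 168.] [array([ 0.5317, -0.1338], dtype=float32), np.float32(16.4442), np.float32(8.6914), np.float32(0.1127)]
green [258. 208.] [array([ 0.5409, -0.1092], dtype=float32), np.float32(16.5092), np.float32(4.4236), np.float32(1.2124)]
blue [448. 202.] [array([0.5745, 0.0916], dtype=float32), np.float32(168.2529), np.float32(71.211), np.float32(0.1165)]
grey [ 26. 269.] [array([ 0.7067, -0.2686], dtype=float32), np.float32(140.148), np.float32(64.0462), np.float32(-0.0003)]
grey [488. 238.] [array([0.5744, 0.1053], dtype=float32), np.float32(128.3606), np.float32(55.9584), np.float32(0.14)]
grey [15. 51.] [array([ 0.5159, -0.286 ], dtype=float32), np.float32(28.9477), np.float32(25.5361), np.float32(1.5704)]
grey [163. 272.] [array([ 0.6678, -0.1641], dtype=float32), np.float32(56.0941), np.float32(13.8256), np.float32(-0.1303)]
grey [348. 271.] [array([ 0.6294, -0.006 ], dtype=float32), np.float32(56.2953), np.float32(12.4895), np.float32(0.6358)]
t 5.25 tcp [ 0.5775 -0.103   0.3288] yawy 1.802 w 0.746 gf 27.8 F [-0.4 -0.7 -0.3] q7 1.81 zax [-0.002  0.    -1.   ]
 -> shift [-44.6 200.2  -1.2] turn 0.101
```

View pics/b2.png

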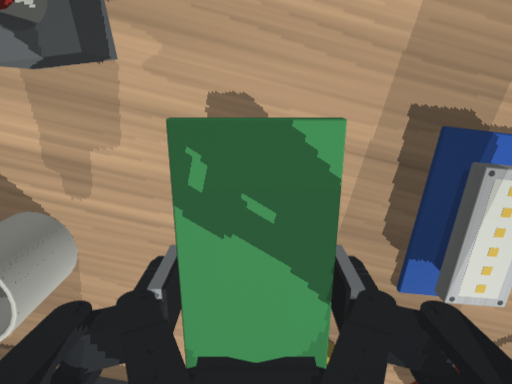

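Wrist view: the sheet is held level between the pads. Its far edge runs from (167,118) to (346,118) and its near edge is at row 366. Moving halfway and looking at the stand beside it.

Call:
apply_moves(series=[[[-5, 20, 0], 0.03], [[-10, 50, 0], 0.06], [[-15, 80, 0], 0.1], [[-20, 96, 0], 0.1], [[-20, 96, 0], 0.1], [[-20, 96, 0], 0.1], [[-20, 96, 0], 0.1], [[-20, 96, 0], 0.1]])

```text
time: 6.25
tcp_pos: [0.5753, -0.006, 0.3298]
tool_rot: [[-0.992, -0.13, -0.0], [-0.13, 0.992, -0.0], [0.0, -0.0, -1.0]]
wrist_force: [0.1, -0.6, -0.0]
width: 0.739
grasp_force: 27.8
```

```bash
python3 -c "
from h import *
c,im,m=look('b3')
for col,z in (('blue',.008),('grey',.048)):
    for k in blobs(m[col],300): print(col,k.reshape(-1,2).mean(0).round(),[np.round(v,4) for v in rect(c,k,z)])
k=blobs(m['green'],1000)[0];print(cv2.boxPoints(cv2.minAreaRect(k)))
go(.575,.102,.33,1.571+.13)"
```

```text
blue [364. 149.] [array([0.5631, 0.1022], dtype=float32), np.float32(146.7549), np.float32(89.3889), np.float32(0.1311)]
grey [392. 195.] [array([0.5748, 0.105 ], dtype=float32), np.float32(127.7233), np.float32(55.8238), np.float32(0.143)]
grey [140. 138.] [array([ 0.5463, -0.0971], dtype=float32), np.float32(42.3084), np.float32(12.8351), np.float32(-1.2881)]
grey [152. 207.] [array([ 0.6017, -0.0866], dtype=float32), np.float32(35.6241), np.float32(12.1433), np.float32(-1.3127)]
grey [163. 272.] [array([ 0.6595, -0.0761], dtype=float32), np.float32(55.6956), np.float32(13.8736), np.float32(-0.2316)]
[[176. 228.]
 [330. 228.]
 [330. 367.]
 [176. 367.]]
t 6.3 tcp [ 0.5753 -0.0058  0.3298] yawy 1.701 w 0.745 gf 27.8 F [-0.2  0.   0. ] q7 1.55 zax [ 0. -0. -1.]
 -> shift [-13.7 106.9  -0.2] turn -0.0
```

View pics/b3.png

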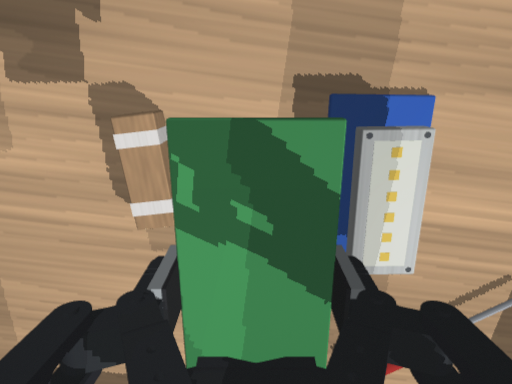

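Wrist view: the lower module is in full view, centred at (392,198) with its corners inside the frame. Its cast size is 128 x 56 mm, as it should be. Carrying the sheet over it and lowering.

Call:
apply_moves(series=[[[-4, 30, 0], -0.01], [[-8, 65, 0], -0.01], [[-12, 95, 0], -0.01], [[-14, 110, 0], -0.01], [[-14, 110, 40], -0.01], [[-14, 110, 80], -0.01], [[-14, 110, 105], -0.01], [[-14, 110, 105], -0.01]])

```text
time: 7.3
tcp_pos: [0.5743, 0.1048, 0.2231]
tool_rot: [[-0.99, -0.14, -0.004], [-0.14, 0.99, -0.002], [0.004, -0.001, -1.0]]
wrist_force: [-0.5, 0.1, -0.3]
width: 0.742
grasp_force: 27.8
```

```bash
python3 -c "
from h import *
go(.5748,.105,.202,1.711)"
```

```text
t 7.3 tcp [0.5743 0.1048 0.2231] yawy 1.711 w 0.742 gf 27.8 F [-0.5  0.1 -0.3] q7 1.33 zax [-0.004 -0.002 -1.   ]
 -> shift [-0.6  0.2 21.1] turn 0.0
```

Call:
apply_moves(series=[[[0, 0, 8], 0], [[0, 0, 14], 0], [[0, 0, 18], 0], [[0, 0, 21], 0], [[0, 0, 22], 0], [[0, 0, 23], 0], [[0, 0, 23], 0], [[0, 0, 23], 0]])

```text
time: 8.3
tcp_pos: [0.5748, 0.1058, 0.2019]
tool_rot: [[-0.99, -0.141, 0.0], [-0.141, 0.99, -0.0], [-0.0, -0.0, -1.0]]
wrist_force: [0.1, -0.1, -0.3]
width: 0.743
grasp_force: 27.8
```

Call:
apply_moves(series=[[[0, 0, 0.5], 0], [[0, 0, 1], 0], [[0, 0, 1.3], 0], [[0, 0, 1.3], 0], [[0, 0, 1.3], 0], [[0, 0, 1.3], 0], [[0, 0, 1.3], 0], [[0, 0, 1.3], 0]])

```text
time: 9.3
tcp_pos: [0.5748, 0.1059, 0.2014]
tool_rot: [[-0.99, -0.141, 0.001], [-0.141, 0.99, -0.0], [-0.001, -0.0, -1.0]]
wrist_force: [-3.0, -0.4, 8.1]
width: 0.739
grasp_force: 28.5
```

Call:
apply_moves(series=[[[0, 0, 0], 0], [[0, 0, 0], 0], [[0, 0, 0], 0], [[0, 0, 0], 0], [[0, 0, -10], 0], [[0, 0, -40], 0], [[0, 0, -80], 0], [[0, 0, -128], 0]], claw=0)

```text
time: 10.3
tcp_pos: [0.5745, 0.1058, 0.33]
tool_rot: [[-0.99, -0.141, -0.001], [-0.141, 0.99, -0.0], [0.001, 0.0, -1.0]]
wrist_force: [-0.1, -0.1, 0.2]
width: 1.001
grasp_force: 0.0
```

```bash
python3 -c "
from h import *
c,im,m=look('b4')
for col,z in (('green',.053),('blue',.008),('grey',.048)):
    for k in blobs(m[col],300): print(col,k.reshape(-1,2).mean(0).round(),[np.round(v,4) for v in rect(c,k,z)])
c=robot.get_calibration('side');m=masks(robot.read_camera('side'))
print([np.round(v,4) for v in rect(c,blobs(m['green'])[0],.053)])
go(.480,.291,.33,1.571+.22)"
```

```text
green [256. 183.] [array([0.5744, 0.1071], dtype=float32), np.float32(134.7352), np.float32(63.2573), np.float32(0.1417)]
blue [253. 155.] [array([0.5735, 0.1034], dtype=float32), np.float32(168.0328), np.float32(88.3614), np.float32(0.1181)]
grey [501.  97.] [array([0.4822, 0.2706], dtype=float32), np.float32(128.0725), np.float32(26.2759), np.float32(0.375)]
grey [ 30. 188.] [array([ 0.5989, -0.0712], dtype=float32), np.float32(53.5775), np.float32(14.6115), np.float32(-1.2155)]
grey [ 20. 117.] [array([ 0.5431, -0.076 ], dtype=float32), np.float32(34.4), np.float32(11.6378), np.float32(-1.3217)]
grey [384. 281.] [array([0.6407, 0.2309], dtype=float32), np.float32(68.8264), np.float32(14.644), np.float32(0.6536)]
[array([0.5757, 0.1065], dtype=float32), np.float32(135.1192), np.float32(65.3221), np.float32(0.1512)]
t 10.4 tcp [0.5761 0.1063 0.3345] yawy 1.712 w 0.998 gf 0.0 F [ 0.2 -0.4 -0.3] q7 1.37 zax [ 0.009  0.002 -1.   ]
 -> shift [ 69.2 196.4   4. ] turn -0.079
```

View pics/b4.png

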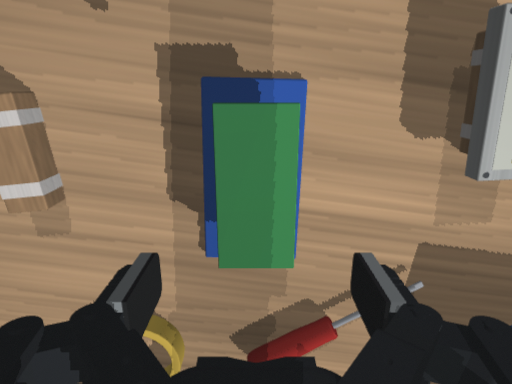

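Wrist view: the sheet lies square on the module, centred at (256,185), with the blue plate showing evenly around it. The cast size is 135 x 63 mm at z = 53 mm, so the height fits. Next is the other module, which starts at the right edge of the image at (495,97).

Call:
apply_moves(series=[[[15, 45, 0], -0.05], [[33, 95, 0], -0.1], [[52, 150, 0], -0.16], [[69, 196, 0], -0.21], [[69, 196, 0], -0.21], [[69, 196, 0], -0.21], [[69, 196, 0], -0.21], [[69, 196, 0], -0.21]])

```text
time: 11.4
tcp_pos: [0.4796, 0.2891, 0.3285]
tool_rot: [[-0.94, -0.342, 0.0], [-0.342, 0.94, -0.0], [0.0, -0.0, -1.0]]
wrist_force: [-0.3, 0.2, -0.9]
width: 1.002
grasp_force: 0.0
```

```bash
python3 -c "
from h import *
c,im,m=look('b5')
for k in blobs(m['grey'],1000): print(k.reshape(-1,2).mean(0).round(),[np.round(v,4) for v in rect(c,k,.048)],rect(c,k,.048)[0])
go(.480,.291,.33,1.571+.37)"
```

```text
[264. 180.] [array([0.4752, 0.2952], dtype=float32), np.float32(126.8805), np.float32(56.1481), np.float32(0.192)] [0.4751671  0.29520965]
t 11.45 tcp [0.4794 0.2893 0.3285] yawy 1.92 w 1.001 gf 0.0 F [-0.2 -0.  -1.1] q7 1.17 zax [ 0. -0. -1.]
 -> shift [-1.1  1.4 -1.5] turn -0.021
```

View pics/b5.png

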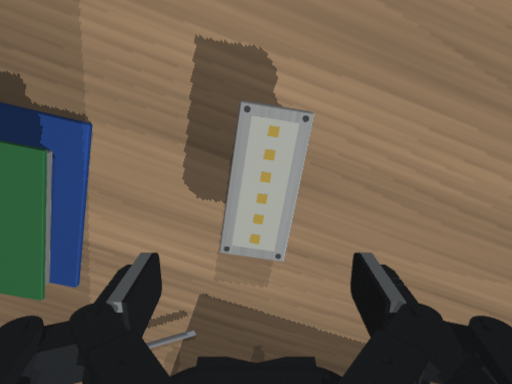

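Wrist view: the module is centred at (267,182) and tilted a little. Its cast size is 127 x 56 mm, as given, and its long axis is at 0.192 rad. Gripping it with the tips a few mm above its underside.

Call:
apply_moves(series=[[[2, 7, 30], 0.157], [[2, 7, 70], 0.157], [[2, 7, 105], 0.157], [[2, 7, 120], 0.157], [[2, 7, 126], 0.157], [[2, 7, 129], 0.157], [[2, 7, 129], 0.157], [[2, 7, 129], 0.157]])

```text
time: 12.45
tcp_pos: [0.4749, 0.2962, 0.2003]
tool_rot: [[-0.981, -0.193, 0.001], [-0.193, 0.981, 0.001], [-0.001, 0.0, -1.0]]
wrist_force: [-0.1, 0.4, 0.9]
width: 1.001
grasp_force: 0.0
```

Call:
apply_moves(series=[[[0, 0, 0], 0], [[0, 0, 0], 0], [[0, 0, 0], 0], [[0, 0, 0], 0], [[0, 0, 0], 0], [[0, 0, 0], 0], [[0, 0, 0], 0], [[0, 0, 0], 0]], claw=1, grip_force=40)

```text
time: 13.45
tcp_pos: [0.4747, 0.2961, 0.2]
tool_rot: [[-0.981, -0.193, 0.001], [-0.193, 0.981, 0.0], [-0.001, -0.0, -1.0]]
wrist_force: [0.2, -0.3, 5.9]
width: 0.643
grasp_force: 43.1
```

Call:
apply_moves(series=[[[0, 0, -5], 0], [[0, 0, -15], 0], [[0, 0, -40], 0], [[0, 0, -90], 0], [[0, 0, -120], 0], [[0, 0, -129], 0], [[0, 0, -129], 0], [[0, 0, -129], 0]])

```text
time: 14.45
tcp_pos: [0.4743, 0.2958, 0.3271]
tool_rot: [[-0.981, -0.193, -0.002], [-0.193, 0.981, -0.001], [0.002, -0.001, -1.0]]
wrist_force: [0.4, 0.4, -1.0]
width: 0.645
grasp_force: 43.2
```

```bash
python3 -c "
from h import *
c,im,m=look('b6')
go(.5748,.1065,.33,1.571+.143)"
```

```text
t 14.5 tcp [0.4743 0.2958 0.3271] yawy 1.765 w 0.645 gf 43.2 F [-0.   0.6 -1.8] q7 1.02 zax [-0.002 -0.002 -1.   ]
 -> shift [ -62.  -205.1   -2.9] turn 0.051
```

View pics/b6.png

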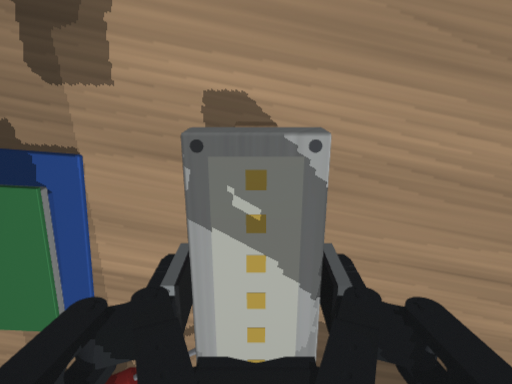

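Wrist view: the module is held between the pads and looks level, with its far edge at row 130 from column 182 to 330. Carrying it over the sheet.

Call:
apply_moves(series=[[[-11, -36, 0], 0.01], [[-26, -86, 0], 0.03], [[-42, -138, 0], 0.05], [[-55, -181, 0], 0.051], [[-61, -201, 0], 0.051], [[-62, -206, 30], 0.051], [[-62, -206, 60], 0.051], [[-62, -206, 75], 0.051]])

```text
time: 15.5
tcp_pos: [0.5744, 0.1066, 0.2514]
tool_rot: [[-0.99, -0.144, -0.003], [-0.144, 0.99, -0.0], [0.003, 0.0, -1.0]]
wrist_force: [0.3, -0.6, -2.0]
width: 0.643
grasp_force: 43.1
```

Call:
apply_moves(series=[[[0, 0, 0], 0], [[0, 0, 8], 0], [[0, 0, 16], 0], [[0, 0, 22], 0], [[0, 0, 25], 0], [[0, 0, 27], 0], [[0, 0, 27], 0], [[0, 0, 27], 0]])

```text
time: 16.5
tcp_pos: [0.5753, 0.1059, 0.2267]
tool_rot: [[-0.99, -0.143, 0.0], [-0.143, 0.99, 0.0], [-0.0, 0.0, -1.0]]
wrist_force: [-0.5, -0.5, -1.0]
width: 0.644
grasp_force: 43.1
```

```bash
python3 -c "
from h import *
c=robot.get_calibration('side')
go(.5748,.1066,.223,1.571+.143)"
```

```text
t 16.5 tcp [0.5753 0.1059 0.2267] yawy 1.714 w 0.644 gf 43.1 F [-0.5 -0.5 -1. ] q7 1.33 zax [ 0.  0. -1.]
 -> shift [0.4 0.7 3.7] turn -0.0
```

Call:
apply_moves(series=[[[0, 0.5, 1], 0], [[0, 0.5, 2], 0], [[0, 0.5, 3], 0], [[0, 0.5, 3.7], 0], [[0, 0.5, 4.2], 0], [[0, 0.5, 4.2], 0], [[0, 0.5, 4.2], 0], [[0, 0.5, 4.2], 0]])

```text
time: 17.5
tcp_pos: [0.5751, 0.1064, 0.223]
tool_rot: [[-0.99, -0.143, 0.0], [-0.143, 0.99, -0.0], [-0.0, -0.0, -1.0]]
wrist_force: [-2.9, -0.5, 5.1]
width: 0.644
grasp_force: 44.1
```

Call:
apply_moves(series=[[[0, 0, 0], 0], [[0, 0, 0], 0], [[0, 0, 0], 0], [[0, 0, 0], 0], [[0, 0, -10], 0], [[0, 0, -40], 0], [[0, 0, -80], 0], [[0, 0, -107], 0]], claw=0)

```text
time: 18.5
tcp_pos: [0.5753, 0.1065, 0.3319]
tool_rot: [[-0.99, -0.143, 0.002], [-0.143, 0.99, 0.001], [-0.002, 0.0, -1.0]]
wrist_force: [0.3, -0.1, -0.1]
width: 1.0
grasp_force: 0.0
```

```bash
python3 -c "
from h import *
c,im,m=look('b7')
for col,z in (('green',.053),('blue',.008),('grey',.071)):
    for k in blobs(m[col],1000): print(col,k.reshape(-1,2).mean(0).round(),[np.round(v,4) for v in rect(c,k,z)],rect(c,k,z)[0])
s=robot.read_camera('scene')[150:270,90:430,::-1];d=robot.read_camera('side')[100:300,170:360,::-1]
w=cv2.resize(im[:,:,::-1],(400,300))
o=np.zeros((600,800,3),np.uint8);o[:300,:400]=w;o[300:540,:680]=cv2.resize(s,(680,240));o[:300,420:705]=cv2.resize(d,(285,300))
cv2.imwrite('pics/b7m.png',o)
go(.44,-.22,.40,1.571+.36)"
```

```text
blue [253. 153.] [array([0.5735, 0.1034], dtype=float32), np.float32(167.9759), np.float32(88.3099), np.float32(0.1184)] [0.57350975 0.10340463]
grey [256. 189.] [array([0.5745, 0.1078], dtype=float32), np.float32(126.4092), np.float32(55.7969), np.float32(0.1462)] [0.57449555 0.1077923 ]
t 18.65 tcp [0.5754 0.1065 0.3314] yawy 1.714 w 1.001 gf 0.0 F [ 0.7 -0.9 -0.4] q7 1.36 zax [ 0.004  0.001 -1.   ]
 -> shift [ 180.4 -303.8  -69.4] turn -0.217
```

View pics/b7m.png

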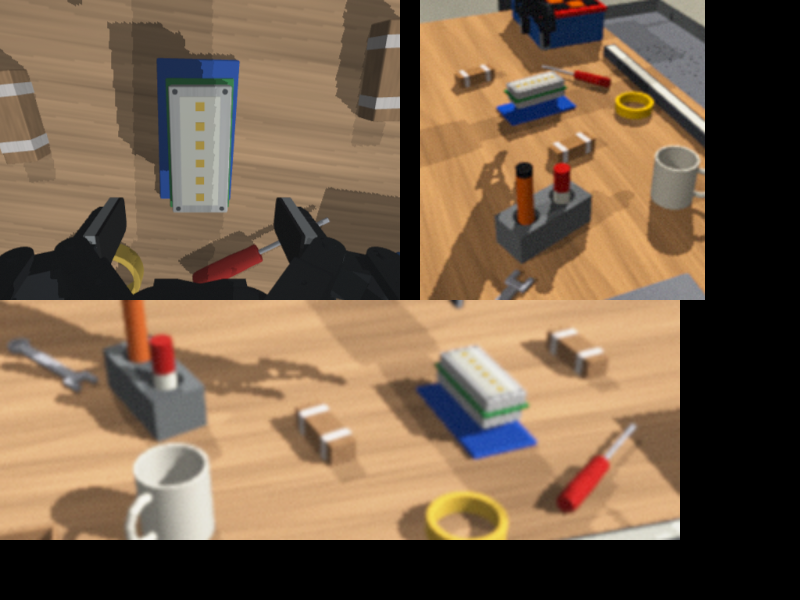

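The combined picture shows the stack neat: blue, module, sheet, module. In its wrist part the module is at (200,148). All stack centres agree within 5 mm. The torch stands at (524,195) in the side part, left of the marker. The tool can only turn about its own z, so I'll tip the torch by pivoting it in the pads against the rim of its well. Going over the torch now.

Call:
apply_moves(series=[[[10, -20, -40], 0.1], [[40, -70, -60], 0.28], [[70, -120, -89], 0.46], [[100, -170, -89], 0.64], [[125, -218, -89], 0.82], [[150, -265, -89], 1.0], [[180, -310, -89], 1.18], [[205, -355, -89], 1.354]])

```text
time: 19.65
tcp_pos: [0.4216, -0.2756, 0.4176]
tool_rot: [[-0.346, 0.938, -0.001], [0.938, 0.346, 0.001], [0.001, -0.001, -1.0]]
wrist_force: [0.9, 0.2, -0.5]
width: 1.0
grasp_force: 0.0
```

```bash
python3 -c "
from h import *
go(.408,-.31,.42,.36)"
```

```text
t 19.65 tcp [ 0.4216 -0.2756  0.4176] yawy 0.354 w 1.0 gf 0.0 F [ 0.9  0.2 -0.5] q7 0.97 zax [-0.001  0.001 -1.   ]
 -> shift [-27.6 -24.7  -2.4] turn -0.006
```

Call:
apply_moves(series=[[[-12, -12, 0], 0], [[-28, -25, 0], 0], [[-28, -25, 0], 0], [[-28, -25, 0], 0], [[-28, -25, 0], 0], [[-28, -25, 0], 0], [[-28, -25, 0], 0], [[-28, -25, 0], 0]], claw=0.42)

```text
time: 20.65
tcp_pos: [0.4094, -0.3091, 0.4184]
tool_rot: [[-0.352, 0.936, 0.0], [0.936, 0.352, -0.0], [-0.0, 0.0, -1.0]]
wrist_force: [0.3, 0.6, -0.0]
width: 0.578
grasp_force: 0.0
```

```bash
python3 - <<'E'
from h import *
c,im,m=look('b8')
for col,z in (('grey',.06),('orange',.148),('red',.12)):
    for k in blobs(m[col],200):
        r=rect(c,k,z);print(col,len(k),k.reshape(-1,2).min(0),k.reshape(-1,2).max(0),[np.round(v,4) for v in r])
h=cv2.cvtColor(im,cv2.COLOR_RGB2HSV)
g=(h[...,1]<60)&(h[...,2]>45)&(h[...,2]<150)
for k in blobs(g,500): print('dg',k.reshape(-1,2).min(0),k.reshape(-1,2).max(0),[np.round(v,4) for v in rect(c,k,.06)])
# torch cap / marker tops across the two fixed views: topmost centres of the orange and red blobs
cs,cd=robot.get_calibration('scene'),robot.get_calibration('side')
A={};
for n in('scene','side'):
    mm=masks(robot.read_camera(n).copy())
    for col in('orange','red'):
        for k in blobs(mm[col],40):
            p=k.reshape(-1,2);u=p[p[:,1]<=p[:,1].min()+1].mean(0)
            v=p.mean(0)
            if (n=='scene' and 130<v[0]<190 and v[1]<220) or (n=='side' and 215<v[0]<275 and 180<v[1]<260):A[n,col]=(u,v)
for col in('orange','red'):
    if ('scene',col) in A and ('side',col) in A: print(col,tri(cs,A['scene',col][0],cd,A['side',col][0]).round(4),tri(cs,A['scene',col][1],cd,A['side',col][1]).round(4))
print(A)
go(.408,-.31,.42,.36)
E
```

```text
grey 549 [210 128] [371 202] [array([ 0.4414, -0.2957], dtype=float32), np.float32(162.4696), np.float32(71.1842), np.float32(0.3161)]
grey 428 [441 199] [511 300] [array([ 0.676 , -0.3157], dtype=float32), np.float32(138.1675), np.float32(74.5145), np.float32(-0.9762)]
grey 187 [  0 294] [ 47 367] [array([ 0.2185, -0.6058], dtype=float32), np.float32(110.2381), np.float32(54.1049), np.float32(-1.4428)]
grey 349 [ 72 191] [209 246] [array([ 0.3113, -0.4084], dtype=float32), np.float32(153.3747), np.float32(33.7075), np.float32(0.596)]
grey 250 [190 321] [285 361] [array([ 0.4683, -0.5362], dtype=float32), np.float32(120.4184), np.float32(51.3275), np.float32(0.0083)]
grey 118 [169 242] [197 293] [array([ 0.3717, -0.4459], dtype=float32), np.float32(70.1617), np.float32(17.752), np.float32(-1.5199)]
grey 106 [452   0] [475  43] [array([ 0.5366, -0.1171], dtype=float32), np.float32(34.4925), np.float32(12.0473), np.float32(-1.3123)]
grey 110 [314 242] [342 289] [array([ 0.5265, -0.3846], dtype=float32), np.float32(65.5108), np.float32(15.1802), np.float32(-0.8558)]
grey 78 [119 359] [1
[... 1043 characters left out ...]
3] [array([ 0.5291, -0.3859], dtype=float32), np.float32(70.9632), np.float32(21.4613), np.float32(-0.8841)]
orange [ 0.3969 -0.3059  0.1374] [ 0.4014 -0.3102  0.0946]
red [ 0.4819 -0.2831  0.1249] [ 0.4805 -0.2849  0.0995]
{('scene', 'orange'): (array([158.25, 148.75]), array([158.41666667, 164.40277778])), ('scene', 'red'): (array([170.4, 168.2]), array([170.8125, 176.5625])), ('side', 'orange'): (array([235.2, 218.8]), array([237.97101449, 232.92753623])), ('side', 'red'): (array([264.        , 209.22222222]), array([263.875     , 217.97916667]))}
t 20.8 tcp [ 0.4094 -0.3092  0.4184] yawy 0.36 w 0.579 gf 0.0 F [-0.2  0.2  0.5] q7 1.05 zax [ 0. -0. -1.]
 -> shift [-0.2 -1.5 -1.6] turn -0.0
```

View pics/b8.png

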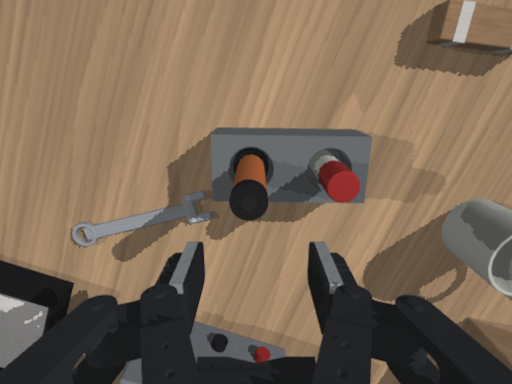

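The last picture shows the torch's tail cap at (249,200), its well at about (251,166) and the marker cap at (340,180). The holder's top face spans (211-368, 131-202). The fingers are clear of both.

```bash
python3 - <<'E'
from h import *
c=robot.get_calibration('wrist')
print('tail',ray(c,(249,200),.16),'well',ray(c,(251,166),.06),'holder corners',ray(c,[(211,137),(368,137),(366,202),(213,202)],.06).round(4).tolist())
im=cv2.imread('pics/b8.png');g=cv2.cvtColor(im,cv2.COLOR_BGR2GRAY);
for k in blobs((g<45)[180:222,225:275],100): print('cap',np.array(cv2.minEnclosingCircle(k)[0])+[225,180],cv2.minEnclosingCircle(k)[1])
t=ray(c,(249,200),.16)[0]
go(t[0],t[1],.279,.35)
E
```

```text
tail [[ 0.4048713  -0.31093499]] well [[ 0.40434479 -0.30912678]] holder corners [[0.3568, -0.2955], [0.5028, -0.2404], [0.5318, -0.3027], [0.3804, -0.3599]]
cap [248.25100327 199.37817955] 20.077123641967773
t 20.8 tcp [ 0.4094 -0.3092  0.4184] yawy 0.36 w 0.579 gf 0.0 F [-0.2  0.2  0.5] q7 1.05 zax [ 0. -0. -1.]
 -> shift [  0.   -4.8 139.4] turn 0.01
```

Call:
apply_moves(series=[[[0, -5, 10], 0], [[0, -5, 50], 0], [[0, -5, 90], 0], [[0, -5, 120], 0], [[0, -5, 136], 0], [[0, -5, 144], 0], [[0, -5, 144], 0], [[0, -5, 144], 0]])

```text
time: 21.8
tcp_pos: [0.4048, -0.3112, 0.275]
tool_rot: [[-0.352, 0.936, 0.001], [0.936, 0.352, -0.001], [-0.001, 0.001, -1.0]]
wrist_force: [-0.3, 1.5, 0.1]
width: 0.577
grasp_force: 0.0
```

Call:
apply_moves(series=[[[0, 0, 0], 0], [[0, 0, 0], 0], [[0, 0, 0], 0], [[0, 0, 0], 0], [[0, 0, 0], 0], [[0, 0, 0], 0], [[0, 0, 0], 0], [[0, 0, 0], 0]], claw=1, grip_force=25)

```text
time: 22.8
tcp_pos: [0.4048, -0.3112, 0.275]
tool_rot: [[-0.352, 0.936, 0.001], [0.936, 0.352, -0.001], [-0.001, 0.001, -1.0]]
wrist_force: [-0.7, 0.2, 6.1]
width: 0.317
grasp_force: 24.6
```

Call:
apply_moves(series=[[[0, 0, -5], 0], [[0, 0, -20], 0], [[0, 0, -45], 0], [[0, 0, -70], 0], [[0, 0, -90], 0], [[0, 0, -90], 0], [[0, 0, -90], 0], [[0, 0, -90], 0]])

```text
time: 23.8
tcp_pos: [0.4045, -0.3108, 0.3633]
tool_rot: [[-0.352, 0.936, -0.002], [0.936, 0.352, 0.001], [0.002, -0.001, -1.0]]
wrist_force: [-0.6, 0.5, -1.7]
width: 0.32
grasp_force: 24.8
```

```bash
python3 -c "
from h import *
go(.405,-.311,.3125,.36)
c=robot.get_calibration('side');im=robot.read_camera('side').copy();cv2.imwrite('pics/c1.png',im[:,:,::-1])
k=[k for k in blobs(masks(im)['orange'],40) if 200<k[:,0,0].mean()<290 and k[:,0,1].mean()>130]
for b in k: print(b.reshape(-1,2).min(0),b.reshape(-1,2).max(0))
"
```

```text
t 23.8 tcp [ 0.4045 -0.3108  0.3633] yawy 0.36 w 0.32 gf 24.8 F [-0.6  0.5 -1.7] q7 1.07 zax [-0.002  0.001 -1.   ]
 -> shift [-0.5  0.5 50.8] turn 0.0
[233 205] [240 221]
```

Call:
apply_moves(series=[[[0, 0, 15], 0], [[0, 0, 35], 0], [[0, 0, 46], 0], [[0, 0, 52], 0], [[0, 0, 52], 0], [[0, 0, 52], 0], [[0, 0, 52], 0], [[0, 0, 52], 0]], grip_force=20)

```text
time: 24.85
tcp_pos: [0.4047, -0.311, 0.3127]
tool_rot: [[-0.352, 0.936, 0.0], [0.936, 0.352, -0.0], [-0.0, 0.0, -1.0]]
wrist_force: [0.1, -0.5, -1.2]
width: 0.319
grasp_force: 24.8
```

Call:
apply_moves(series=[[[-4, 0, 0], 0], [[-10, 0, -1], 0], [[-16, 0, -2], 0], [[-21, 0, -2], 0], [[-27, 0, -2], 0], [[-33, 0, -1], 0], [[-39, 0, -1], 0], [[-39, 0, -1], 0]])

```text
time: 25.85
tcp_pos: [0.4186, -0.348, 0.3132]
tool_rot: [[-0.352, 0.936, -0.0], [0.936, 0.352, -0.0], [-0.0, -0.0, -1.0]]
wrist_force: [-0.7, 2.7, -1.4]
width: 0.318
grasp_force: 25.3
```

```bash
cat >> h.py <<'E'
def tilt():
    "torch axis from orange blob seen in wrist image: barrel lies in the tool xz plane -> triangulate by intersecting rays with that plane"
    c=robot.get_calibration('wrist');s=robot.sense();R,p=np.array(s['tool_rot']),np.array(s['tcp_pos'])
    im=robot.read_camera('wrist').copy();k=blobs(masks(im)['orange'],100)[0].reshape(-1,2).astype(np.float32)
    vx,vy,x0,y0=cv2.fitLine(k,cv2.DIST_L2,0,.01,.01).ravel();t=(k-[x0,y0])@[vx,vy]
    K,T=c['mtx'],c['cam_to_world'];out=[]
    for q in(t.min(),t.max()):
        u=np.array([x0+q*vx,y0+q*vy,1]);d=R.T@T[:3,:3]@np.linalg.inv(K)@u;o=R.T@(T[:3,3]-p)
        out.append(o-d*o[1]/d[1] if abs(d[1])>.2 else o+d*0)
    print('line',np.round([vx,vy,x0,y0],2),'ends px',np.round([t.min(),t.max()]),k.min(0),k.max(0))
    return im
E
python3 -c "
from h import *
go(.405,-.311,.3125,.36)
im=tilt();cv2.imwrite('pics/c2.png',im[:,:,::-1])
for n in('side','scene'):
    im=robot.read_camera(n).copy();cv2.imwrite('pics/c2%s.png'%n,im[:,:,::-1]);c=robot.get_calibration(n)
    for b in blobs(masks(im)['orange'],40):
        P=b.reshape(-1,2);e=ray(c,[P.mean(0)],.1)[0]
        if np.hypot(*(e-[.4,-.32]))<.15: print(n,P.min(0),P.max(0),np.round(cv2.fitLine(P,2,0,.01,.01).ravel(),2))
"
```

```text
t 25.85 tcp [ 0.4186 -0.348   0.3132] yawy 0.36 w 0.318 gf 25.3 F [-0.7  2.7 -1.4] q7 1.14 zax [-0. -0. -1.]
 -> shift [39.4  0.3  0.6] turn -0.0Traceback (most recent call last):
  File "<string>", line 4, in <module>
    im=tilt();cv2.imwrite('pics/c2.png',im[:,:,::-1])
  File "h.py", line 42, in tilt
    im=robot.read_camera('wrist').copy();k=blobs(masks(im)['orange'],100)[0].reshape(-1,2).astype(np.float32)
                                           ~~~~~~~~~~~~~~~~~~~~~~~~~~~~~~^^^
IndexError: list index out of range
```

Call:
apply_moves(series=[[[-6, 0, 1], 0], [[-11, 0, 3], 0], [[-17, 0, 5], 0], [[-23, 0, 7], 0], [[-28, 0, 9], 0], [[-33, 0, 12], 0], [[-38, 0, 15], 0], [[-41, 0, 17], 0]])

```text
time: 26.9
tcp_pos: [0.433, -0.3863, 0.2962]
tool_rot: [[-0.352, 0.936, 0.0], [0.936, 0.352, -0.0], [-0.0, -0.0, -1.0]]
wrist_force: [-0.6, 1.3, 2.0]
width: 0.317
grasp_force: 25.7
```

```bash
python3 -c "
from h import *
go(.405,-.311,.3125,.36)
for n in('wrist','side','scene'):
    im=robot.read_camera(n).copy();cv2.imwrite('pics/c3%s.png'%n,im[:,:,::-1])
    h=cv2.cvtColor(im,cv2.COLOR_RGB2HSV).astype(int);m=(h[...,0]<12)&(h[...,1]>170)&(h[...,2]>50)
    for b in blobs(m,40):
        P=b.reshape(-1,2);print(n,cv2.contourArea(b),P.min(0),P.max(0),np.round(cv2.fitLine(P,2,0,.01,.01).ravel(),2),h[P[:,1],P[:,0]].mean(0).round())
"
```

```text
t 26.9 tcp [ 0.433  -0.3863  0.2962] yawy 0.36 w 0.317 gf 25.7 F [-0.6  1.3  2. ] q7 1.18 zax [ 0. -0. -1.]
 -> shift [ 80.4   0.3 -16.3] turn -0.0
wrist 9474.5 [225 123] [287 316] [ 5.0000e-02 -1.0000e+00  2.5017e+02  2.2679e+02] [ 11. 172. 148.]
wrist 5193.5 [377  54] [477 122] [ 9.8000e-01 -1.9000e-01  4.2639e+02  8.9260e+01] [  1. 176. 129.]
wrist 142.5 [279 321] [289 341] [1.5000e-01 9.9000e-01 2.8416e+02 3.3118e+02] [ 11. 173. 158.]
side 83.5 [242 233] [252 244] [  0.42   0.91 246.79 239.18] [ 10. 215.  89.]
side 80.0 [282 149] [296 157] [  0.96   0.29 288.61 153.03] [  5. 200. 136.]
scene 989.0 [462 177] [511 228] [  0.67   0.75 495.65 195.66] [  3. 195. 124.]
scene 285.0 [369 228] [393 255] [  0.65  -0.76 381.02 241.61] [  3. 187. 157.]
scene 148.0 [165 168] [176 186] [1.1000e-01 9.9000e-01 1.7069e+02 1.7633e+02] [  1. 191. 156.]
scene 136.5 [135 155] [153 174] [  0.79   0.61 142.72 164.28] [ 10. 189. 184.]
```

```bash
cat >> h.py <<'E'
def torch(im,c,s,show=True):
    "axis of torch from the width (28 mm) of the orange barrel along the wrist image rows; in tool frame, mm"
    h=cv2.cvtColor(im,cv2.COLOR_RGB2HSV).astype(int);m=(h[...,0]<16)&(h[...,1]>150)&(h[...,2]>40)
    n,l,st,_=cv2.connectedComponentsWithStats(m.astype(np.uint8));j=1+np.argmax([st[i,4]*(st[i,0]<256<st[i,0]+st[i,2]) for i in range(1,n)])
    R,p=np.array(s['tool_rot']),np.array(s['tcp_pos']);K,T=c['mtx'],c['cam_to_world'];P=[];W=[]
    y0,y1=st[j,1],st[j,1]+st[j,3]
    for y in range(y0+8,y0+int(.6*(y1-y0))):
        x=np.flatnonzero(l[y]==j);w=x[-1]-x[0]+1;u=np.array([(x[0]+x[-1])/2,y,1])
        P.append(R.T@(T[:3,:3]@(np.linalg.inv(K)@u*(K[0,0]*.028/w))+T[:3,3]-p)*1000);W.append(w)
    P=np.array(P);d=np.linalg.svd(P-P.mean(0))[2][0];d=d*np.sign(d[2])
    print('rows',y0,y1,'w',W[0],W[-1],'pts',P[0].round(),P[-1].round(),'axis to lens (tool)',d.round(3),'tilt deg',np.degrees(np.arctan2(d[0],d[2])).round(1))
E
python3 -c "
from h import *
im=cv2.imread('pics/c3wrist.png')[:,:,::-1].copy();torch(im,robot.get_calibration('wrist'),robot.sense())"
```

```text
rows 122 343 w 45 64 pts [ 54.   0. 237.] [ 10.  -0. 159.] axis to lens (tool) [0.635 0.002 0.773] tilt deg 39.4
```

```bash
cat >> h.py <<'E'
def jang(row,c,s,L=72,g=152.5):
    "tilt at which the head/barrel shoulder on the camera side falls on this image row"
    R,p=np.array(s['tool_rot']),np.array(s['tcp_pos']);a=np.radians(np.arange(0,81,5))
    X=L*np.sin(a)+14*np.cos(a);Z=g+L*np.cos(a)-14*np.sin(a)
    v=proj(c,(np.c_[X,0*X,Z]/1000)@R.T+p)[:,1]
    print('shoulder row',row,'tilt',np.interp(-row,-v,np.degrees(a)).round(1),'L+-4:',[np.interp(-row,-proj(c,(np.c_[l*np.sin(a)+14*np.cos(a),0*a,g+l*np.cos(a)-14*np.sin(a)]/1000)@R.T+p)[:,1],np.degrees(a)).round(1) for l in(L-4,L+4)])
E
python3 -c "
from h import *
im=cv2.imread('pics/c3wrist.png')[:,:,::-1].copy();print(cv2.cvtColor(im,cv2.COLOR_RGB2HSV)[60:140:4,250].tolist())
jang(123,robot.get_calibration('wrist'),robot.sense())"
```

```text
[[114, 30, 42], [120, 20, 39], [110, 20, 38], [108, 22, 57], [102, 22, 58], [110, 19, 40], [105, 23, 87], [110, 18, 42], [120, 19, 40], [107, 24, 96], [120, 19, 41], [110, 19, 40], [105, 25, 41], [114, 30, 42], [120, 9, 30], [135, 17, 30], [11, 174, 192], [11, 174, 196], [11, 173, 197], [11, 175, 197]]
shoulder row 123 tilt 47.9 L+-4: [np.float64(55.4), np.float64(42.8)]
```

Call:
apply_moves(series=[[[0, 0, 0], 0], [[0, 0, 0], 0], [[0, 0, -5], 0], [[0, 0, -15], 0], [[0, 0, -35], 0], [[0, 0, -60], 0], [[0, 0, -85], 0], [[0, 0, -100], 0]], grip_force=60)

```text
time: 28.05
tcp_pos: [0.4329, -0.3861, 0.3983]
tool_rot: [[-0.352, 0.936, 0.002], [0.936, 0.352, -0.002], [-0.002, 0.001, -1.0]]
wrist_force: [1.0, -0.4, -1.3]
width: 0.31
grasp_force: 59.1
```

```bash
python3 -c "
from h import *
s=robot.sense();c=robot.get_calibration('wrist');im=robot.read_camera('wrist').copy();cv2.imwrite('pics/c4.png',im[:,:,::-1])
torch(im,c,s);jang(123,c,s)
a=np.radians(44);t=a
# target: aim 100 mm ahead of lens, lens 112 mm from grasp; lens direction = tool x
R=np.array(s['tool_rot']);F=np.array([.5747,.1075,.071]);d=R@[np.sin(a),0,np.cos(a)]
g=F-d*.212;tcp=g-R[:,2]*.1525;print('tcp target',tcp.round(4),'lens',(F-d*.1).round(3))
go(*tcp)
S=[]
for n in('side','scene'):
    im=robot.read_camera(n).copy();cv2.imwrite('pics/c4%s.png'%n,im[:,:,::-1])
    h=cv2.cvtColor(im,cv2.COLOR_RGB2HSV).astype(int);m=(h[...,0]<13)&(h[...,0]>6)&(h[...,1]>150)&(h[...,2]>50)
    for b in blobs(m,40):
        P=b.reshape(-1,2);print(n,cv2.contourArea(b),P.min(0),P.max(0),np.round(cv2.fitLine(P,2,0,.01,.01).ravel(),2))
"
```

```text
rows 123 342 w 43 64 pts [ 52.   0. 246.] [ 10.  -0. 159.] axis to lens (tool) [0.613 0.001 0.79 ] tilt deg 37.8
shoulder row 123 tilt 47.9 L+-4: [np.float64(55.4), np.float64(42.8)]
tcp target [ 0.626  -0.0298  0.3763] lens [0.599 0.043 0.143]
t 28.1 tcp [ 0.4331 -0.3863  0.3997] yawy 0.36 w 0.312 gf 59.1 F [ 0.6 -0.3  0.7] q7 1.15 zax [ 0.003 -0.003 -1.   ]
 -> shift [265.9 306.1  23. ] turn 0
side 114.0 [241 194] [254 210] [ 4.000e-02 -1.000e+00  2.478e+02  2.030e+02]
scene 818.5 [423  90] [477 116] [9.6000e-01 2.7000e-01 4.5174e+02 1.0195e+02]
scene 210.0 [128 117] [148 138] [  0.72   0.69 136.79 127.82]
scene 173.0 [476 181] [498 193] [9.7000e-01 2.4000e-01 4.8742e+02 1.8662e+02]
scene 88.0 [500 201] [511 213] [  0.67   0.74 507.03 206.06]
```

Call:
apply_moves(series=[[[20, 20, 0], 0], [[45, 50, 0], 0], [[75, 85, 0], 0], [[105, 120, 0], 0], [[135, 155, 0], 0], [[165, 190, 0], 0], [[190, 220, 0], 0], [[210, 242, 0], 0]])

```text
time: 29.2
tcp_pos: [0.586, -0.102, 0.3948]
tool_rot: [[-0.354, 0.935, -0.002], [0.935, 0.354, 0.001], [0.001, -0.002, -1.0]]
wrist_force: [-0.6, -0.2, -0.9]
width: 0.311
grasp_force: 59.1
```

Call:
apply_moves(series=[[[12, 14, 0], 0], [[28, 32, 0], 0], [[42, 49, 0], 0], [[52, 60, 5], 0], [[56, 64, 10], 0], [[56, 64, 15], 0], [[56, 64, 17], 0], [[56, 64, 17], 0]])

```text
time: 30.2
tcp_pos: [0.6253, -0.03, 0.3793]
tool_rot: [[-0.351, 0.936, -0.0], [0.936, 0.351, -0.0], [-0.0, -0.0, -1.0]]
wrist_force: [0.1, -0.4, -1.5]
width: 0.315
grasp_force: 59.1
```

```bash
python3 - <<'E'
from h import *
s=robot.sense();c=robot.get_calibration('wrist');im=robot.read_camera('wrist').copy();cv2.imwrite('pics/c5.png',im[:,:,::-1])
torch(im,c,s)
h=cv2.cvtColor(im,cv2.COLOR_RGB2HSV).astype(int)
R,p=np.array(s['tool_rot']),np.array(s['tcp_pos'])
for n in('side','scene'):
    c=robot.get_calibration(n);im=robot.read_camera(n).copy();cv2.imwrite('pics/c5%s.png'%n,im[:,:,::-1])
    h=cv2.cvtColor(im,cv2.COLOR_RGB2HSV).astype(int);m=(h[...,0]<13)&(h[...,0]>6)&(h[...,1]>150)&(h[...,2]>50)
    G=proj(c,[p+R[:,2]*.1525])[0]
    for b in blobs(m,25):
        P=b.reshape(-1,2)
        if np.hypot(*(P.mean(0)-G))>60: continue
        vx,vy,x0,y0=cv2.fitLine(P,2,0,.01,.01).ravel()
        nrm=np.cross(np.linalg.inv(c['mtx'])@[x0,y0,1],np.linalg.inv(c['mtx'])@[x0+vx,y0+vy,1]);nw=R.T@c['cam_to_world'][:3,:3]@nrm
        d=np.array([-nw[2],nw[0]]);d*=np.sign(d[1])   # in tool x,z: nw.d=0 with dy=0
        print(n,cv2.contourArea(b),P.min(0),P.max(0),np.round([vx,vy],2),'grasp px',G.round(),'tilt',np.degrees(np.arctan2(d[0],d[1])).round(1))
go(.626,-.0298,.376)
E
```

```text
rows 123 343 w 43 63 pts [ 52.   0. 246.] [  9.   0. 161.] axis to lens (tool) [0.614 0.    0.789] tilt deg 37.9
side 114.0 [240  87] [262 100] [ 0.86 -0.52] grasp px [277. 126.] tilt 57.2
side 108.0 [248  92] [266 107] [ 0.78 -0.63] grasp px [277. 126.] tilt 50.6
side 63.5 [261 127] [271 139] [ 0.51 -0.86] grasp px [277. 126.] tilt 31.5
side 29.0 [234  89] [244  93] [1.   0.07] grasp px [277. 126.] tilt 78.7
scene 155.5 [295 146] [309 164] [0.48 0.88] grasp px [287. 145.] tilt 30.1
scene 28.5 [281 140] [287 149] [ 0.32 -0.95] grasp px [287. 145.] tilt -21.4
t 30.35 tcp [ 0.6255 -0.0295  0.3796] yawy 0.359 w 0.315 gf 59.1 F [ 0.6 -0.5 -0.4] q7 0.45 zax [ 0. -0. -1.]
 -> shift [-0.4  0.4  3.6] turn 0
```

```bash
python3 - <<'E'
from h import *
s=robot.sense();R,p=np.array(s['tool_rot']),np.array(s['tcp_pos']);u={};cc={}
for n in('side','scene'):
    c=cc[n]=robot.get_calibration(n);im=cv2.imread('pics/c5%s.png'%n)[:,:,::-1].copy()
    h=cv2.cvtColor(im,cv2.COLOR_RGB2HSV).astype(int);m=(h[...,0]<14)&(h[...,0]>4)&(h[...,1]>140)&(h[...,2]>35)
    G=proj(c,[p+R[:,2]*.1525])[0];ys,xs=np.nonzero(m);P=np.c_[xs,ys];P=P[np.hypot(*(P-G).T)<45]
    a=np.radians([30,37,45,52,60]);
    J=[proj(c,[p+R@np.array([.072*np.sin(q),0,.1525+.072*np.cos(q)])])[0].round() for q in a];L=[proj(c,[p+R@np.array([.112*np.sin(q),0,.1525+.112*np.cos(q)])])[0].round() for q in a]
    P=P[(P[:,1]>G[1]-2)];d=J[2]-G;d/=np.hypot(*d);t=(P-G)@d;e=P[t>t.max()-2].mean(0);u[n]=e
    print(n,'G',G.round(),'end',e,'pred junction 30..60',[j.tolist() for j in J],'lens',[j.tolist() for j in L])
    # dark head extent ahead of the junction
    x0,y0=G.astype(int)-[50,10];g=cv2.cvtColor(im,cv2.COLOR_RGB2GRAY)
    for b in blobs((g<50)[y0:y0+80,x0:x0+100],60): Q=b.reshape(-1,2)+[x0,y0];print('  dark',cv2.contourArea(b),Q.min(0),Q.max(0),'lowest',Q[Q[:,1].argmax()])
X=R.T@(tri(cc['side'],u['side'],cc['scene'],u['scene'])-p)*1000;print('junction in tool frame',X.round(1),'tilt',np.degrees(np.arctan2(X[0],X[2]-152.5)).round(1),'len',np.hypot(X[0],X[2]-152.5).round(1))
E
```

```text
side G [277. 125.] end [238.4 141.2] pred junction 30..60 [[268.0, 140.0], [267.0, 138.0], [265.0, 136.0], [264.0, 133.0], [263.0, 130.0]] lens [[264.0, 148.0], [261.0, 145.0], [259.0, 141.0], [257.0, 137.0], [255.0, 133.0]]
  dark 752.0 [236 115] [291 146] lowest [261 146]
  dark 304.0 [226 166] [272 183] lowest [233 183]
  dark 152.5 [293 133] [325 164] lowest [325 164]
  dark 65.0 [274 149] [295 157] lowest [290 157]
scene G [287. 145.] end [306.84210526 161.89473684] pred junction 30..60 [[298.0, 165.0], [301.0, 162.0], [303.0, 159.0], [306.0, 156.0], [308.0, 152.0]] lens [[304.0, 175.0], [308.0, 171.0], [312.0, 166.0], [315.0, 161.0], [318.0, 156.0]]
  dark 278.0 [299 193] [329 214] lowest [315 214]
  dark 240.5 [275 135] [305 154] lowest [291 154]
  dark 132.0 [299 157] [316 173] lowest [309 173]
junction in tool frame [113.7 -51.8 241.2] tilt 52.0 len 144.2
```

```bash
python3 -c "
from h import *
go(.626,-.0298,.376)
print(robot.sign_off())"
```

```text
t 30.35 tcp [ 0.6255 -0.0295  0.3796] yawy 0.359 w 0.315 gf 59.1 F [ 0.6 -0.5 -0.4] q7 0.45 zax [ 0. -0. -1.]
 -> shift [-0.4  0.4  3.6] turn 0
the job is handed in; nothing more can be done
None
```

I handed the job in at about 30 s with the sheet and the other module stacked squarely on the stand. The torch is held aimed at the upper face from about 10 cm, and the sign-off gave no verdict; the slant is my estimate of 43 degrees, as the camera readings scattered from 30 to 57.

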